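# Sort the left-over stool parts into their stock trays

### The arm

A 6-joint arm with a two-finger parallel gripper is mounted at the origin on the work surface. World frame = base frame: x ahead of the robot, y to its left, z up, the work surface at z = 0. Lengths are in m, angles in rad, forces in N, time in s.
With the tool pointing down it reaches from about 0.375 to 0.9 m from the base axis. Payload 3.1 kg.
Tool frame: the origin (TCP) lies at the very end of the fingers, on their centre line; the grasp point (between the pads) lies 19 mm behind it; z points along the fingers, y is the direction in which the jaws open and shut (so a half turn about z gives the same grasp; the last joint's range is limited). The gripper opens to 85 mm and grips with 20 to 120 N. Pads are 22 mm wide; open, the fingers measure 114 mm over their backs; the gripper's body (76 mm by 85 mm) begins 54 mm behind the grasp point. The pads swing forward as they close: fully open they stand 13 mm farther back than shut.
Start: joints at [-1.423, 0.527, 1.433, -0, 1.181, -0.178], TCP at [0.201, -0.592, 0.231] pointing down, gripper open.
Joint ranges: [-3.08, 3.08], [-0.75, 2.2], [0.22, 2.44], [-1.43, 4.57], [0, 2.65], [-2.85, 2.85]. Speed limits (rad/s): [2.79, 2.79, 3.14, 3.14, 3.14, 3.14].

### API

Orientations are given as a unit quaternion [x, y, z, w].
In Python, from station import manip gives the robot as it stands. The module is installed in compiled form; this text tells all that it offers.
- The arm moves only by the tool send_rows, never from a script. Its argument "commands" is a list of rows, each an object with "delta_pos": the shift along the world's x, y, z in cm, a list of three; "yaw": the turn about the world's z in rad. A call has 1 to 10 rows; each row shifts and turns the pose as measured when the row begins; what a row does not reach is not made up. A row lasts 1/8 s, in which the tool goes at most 62.5 mm and 10.7 degrees, less where a joint would pass 70% of its speed; a pose out of reach is approached as far as the arm can. A call is refused whole if a number of a shift passes 6.25 or a number of a turn 0.188, either way. A call with a gripper value outside its range is refused whole. "grip" is the closure, from -1 (fully open) to 1 (shut), set as the call begins (left out, the last holds). The fingers move at their own pace and stop on an object; "force" is the grip in N (left out, the last holds). Time passes only in rows, so rows that do not move let the fingers close. It gives the time, the measured TCP pose, the force and the opening at its end, in the units of the state.
- manip.sense(): the state, without advancing time (a new reading comes with each control period).
- manip.snapshot(name): name is "scene" or "top" or "wrist"; returns the picture (420x560x3 uint8, blue, green, red); there is no depth.
- manip.get_calibration(name): a dict with "fx", "fy", "cx", "cy" (pixels), "world_to_cam" (4x4, takes a point from world to camera coordinates); the wrist camera has in their place "mount" (4x4, takes a point from camera to tool coordinates, whose origin is the TCP and whose axes are the flange's). Camera axes: x right, y down, z forward; pixel columns grow to the right and rows downward; lengths in m; the calibration is good to about 2 mm. A picture is of the moment at which its call begins: read the wrist's pose just before it. get_calibration takes no time and is no camera call.
- manip.sign_off(): hands the job in, once; it reports no verdict.
The state is a dict: "t": time; "q": joint angles; "qd": joint speeds; "tau": joint torques, N m; "tcp_pos": TCP position; "tool_rot": TCP orientation; "force": force on the tool from outside, world axes, zero at the start; "ft_torque": the same for the moment, N m; "finger_gap": opening from 0.0 (shut) to 1.0 (fully open).
Only numpy, scipy, OpenCV 4.12 (cv2) and the standard library are available. Lean on these libraries where they do the work, as an engineer would, in place of code of your own. Each camera call takes 0.05 s, during which the arm holds its last target. There are 200 camera calls.

### The job

Sort the five loose wooden stool parts on the bench into the three grey trays, each part into the tray whose fixed sample (on the ledge behind the tray) is of the same kind: both long cleats in one, both round feet in another, the square drilled block in the third. Set them down rather than dropping them, so that each lies flat on the floor of its tray, none on top of another or propped on a wall. Do not disturb the black painted stool or the brush.

Things in the scene. Friction and masses are not known exactly. Their poses are not given: they have to be found in the camera images.
- cleat_a: A plain light-wood cleat, a straight square bar 100 x 24 x 24 mm with two small dark screw holes, lying flat on the bench, about 45 g. Origin at its centre (12 mm above what it lies on); x along its length, z up. The two cleats are alike.
- cleat_b: A plain light-wood cleat, a straight square bar 100 x 24 x 24 mm with two small dark screw holes, lying flat on the bench, about 45 g. Origin at its centre (12 mm above what it lies on); x along its length, z up. The two cleats are alike.
- foot_a: A turned light-wood stool foot, a plain round disc 44 mm in diameter and 28 mm tall, standing flat on the bench, about 40 g. Origin at its centre (14 mm above what it stands on), z up. The two feet are alike.
- foot_b: A turned light-wood stool foot, a plain round disc 44 mm in diameter and 28 mm tall, standing flat on the bench, about 40 g. Origin at its centre (14 mm above what it stands on), z up. The two feet are alike.
- block: A square light-wood block 50 x 50 x 20 mm with a dark round 20 mm hole drilled in the middle of its top, lying flat on the bench, about 35 g. Origin at its centre (10 mm above what it lies on); x and y square to its sides, z up.
- tray_cleats: Grey open tray, fixed: outside 140 (x) x 160 (y) x 30 mm high, walls and floor 5 mm, inside 130 x 150. Origin: centre of the box's underside; x away from the robot (turned up to 9 degrees), z up. Outside its far (+x) wall a 12 mm high ledge carries a fixed sample, 98 mm from the origin: a long cleat lying crosswise. Only the sample tells the trays apart; they stand in any order.
- tray_feet: Grey open tray, fixed: outside 140 (x) x 160 (y) x 30 mm high, walls and floor 5 mm, inside 130 x 150. Origin: centre of the box's underside; x away from the robot (turned up to 9 degrees), z up. Outside its far (+x) wall a 12 mm high ledge carries a fixed sample, 98 mm from the origin: a round foot. Only the sample tells the trays apart; they stand in any order.
- tray_blocks: Grey open tray, fixed: outside 140 (x) x 160 (y) x 30 mm high, walls and floor 5 mm, inside 130 x 150. Origin: centre of the box's underside; x away from the robot (turned up to 9 degrees), z up. Outside its far (+x) wall a 12 mm high ledge carries a fixed sample, 98 mm from the origin: a square drilled block. Only the sample tells the trays apart; they stand in any order.
- stool: Bystander: a small black-painted step stool on the left side of the bench, base 160 x 130 x 16 mm with an upright board 110 mm tall, 126 mm tall in all, loose. Origin at the centre of its underside. Leave it where it is.
- brush: Bystander: a paint brush about 200 mm long lying on the right side of the bench along x, loose, origin near its middle. Leave it where it is.
Not all that is in view belongs to the job. What is shaped like the foot_b but orange is not meant. Leave any green look-alike of the cleat_b alone.

How it is judged:
By the outcome, as a careful person would: the job done as asked, in the order asked, and still so for the second after the job is handed in, with the robot touching nothing.
It also fails if it takes over 131 s, if anything falls off the work surface, if the arm or the gripper's body presses on something with over 40 N, if the wrist force passes 120 N, or if a joint passes its speed limit or range.

## Working session

There is one attempt and no reset: what is moved stays moved. The work goes in short steps, Python scripts to look and compute and a tool call to move; the robot and the scene stay as the last step left them, time stands still between calls to the robot, and variables do not carry over. Pictures are saved under pics/ and viewed, about 12 in all and at most 16, crops included, and the job is handed in when it is done.

Besides the shell and the picture viewer there is one more tool, called after "Request:" as name(argument=value, ...) on one line, values as JSON. send_rows: Moves the arm, as the interface text tells. Its arguments: {"type":"object","properties":{"commands":{"type":"array","items":{"type":"object","properties":{"delta_pos":{"type":"array","items":{"type":"number"}},"yaw":{"type":"number"}}}},"grip":{"type":"number"},"force":{"type":"number"}},"required":["commands"]}

```bash
mkdir -p pics
cat > h.py <<'E'
import numpy as np, cv2
from station import manip
from scipy.spatial.transform import Rotation as R
def cal(n):
    c=manip.get_calibration(n); K=np.array([[c['fx'],0,c['cx']],[0,c['fy'],c['cy']],[0,0,1.]])
    if 'world_to_cam' in c: T=np.linalg.inv(np.array(c['world_to_cam']))
    else:
        s=manip.sense(); W=np.eye(4); W[:3,:3]=R.from_quat(s['tool_rot']).as_matrix(); W[:3,3]=s['tcp_pos']; T=W@np.array(c['mount'])
    return K,T
def ray(K,T,uv,z):
    d=T[:3,:3]@np.linalg.inv(K)@np.array([uv[0],uv[1],1.]); o=T[:3,3]
    return o+d*(z-o[2])/d[2]
def proj(K,T,p):
    q=np.linalg.inv(T)@np.append(p,1); q=K@q[:3]; return q[:2]/q[2]
E
python3 - <<'E'
from h import *
s=manip.sense(); print(s)
for n in ("scene","top"):
    im=manip.snapshot(n); cv2.imwrite(f'pics/{n}0.png',im); K,T=cal(n); print(n,K[0,0],T.round(3).tolist())
print(manip.get_calibration('wrist'))
E
```

```text
{'t': 0.0, 'q': array([-1.42248197e+00,  5.28468217e-01,  1.43389684e+00, -8.14683122e-06,
        1.18139929e+00, -1.78457358e-01]), 'qd': array([-0.00117256,  0.00104116,  0.00088019, -0.00086711,  0.00016864,
       -0.00155943]), 'tau': array([ 3.65376463e-04, -4.42353272e+01, -1.78023952e+01, -3.65567812e-04,
        8.36570340e-03,  8.91216487e-07]), 'tcp_pos': array([ 0.20056089, -0.59119286,  0.2303341 ]), 'tool_rot': array([ 9.86681363e-01,  1.62661334e-01,  1.25982949e-05, -1.08577616e-03]), 'force': array([ 0.17207107,  0.25473263, -0.34225037]), 'ft_torque': array([ 0.02953039,  0.06942142, -0.05339342]), 'finger_gap': 0.9977111127920408}
scene 543.100660269695 [[0.546, 0.562, -0.621, 1.402], [0.838, -0.362, 0.409, -0.581], [0.005, -0.744, -0.668, 1.088], [0.0, 0.0, 0.0, 1.0]]
top 525.992547076898 [[0.019, -0.977, 0.211, 0.166], [-1.0, -0.019, 0.003, 0.062], [0.001, -0.211, -0.978, 1.39], [0.0, 0.0, 0.0, 1.0]]
{'fx': 364.3366206497742, 'fy': 364.3366206497742, 'cx': 274.68066509865395, 'cy': 211.04677294619225, 'mount': array([[ 2.44206206e-04, -9.49413312e-01, -3.14029143e-01,
         7.99288820e-02],
       [ 9.99999965e-01,  2.65281553e-04, -2.43787568e-05,
         1.16401002e-04],
       [ 1.06451655e-04, -3.14029126e-01,  9.49413343e-01,
        -1.42797851e-01],
       [ 0.00000000e+00,  0.00000000e+00,  0.00000000e+00,
         1.00000000e+00]])}
```

View pics/top0.png

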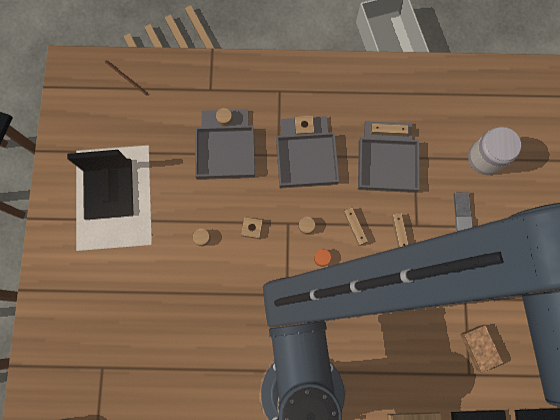

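View pics/scene0.png

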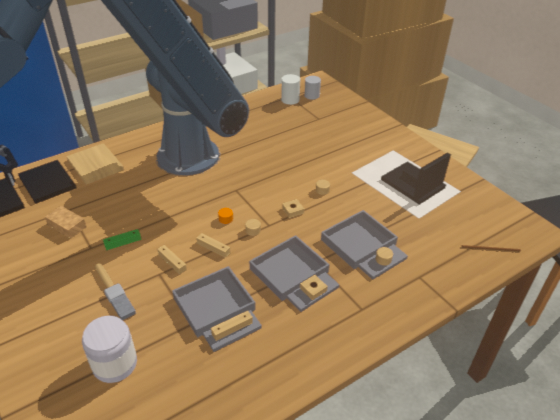

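The top view shows the following:
- **Feet:** round discs at (201,237) and (307,225). The orange disc at (322,257) is the look-alike, to be left alone.
- **Block:** (252,228).
- **Cleats:** (356,226) and (401,230). The green look-alike is at (122,240) in the scene view.
- **Trays, left to right:** feet (225,152), block (307,160), cleats (389,163).

Next I'll measure these and confirm them in a crop.

Run:
```python
from h import *
im=cv2.imread('pics/top0.png'); K,T=cal('top')
hsv=cv2.cvtColor(im,cv2.COLOR_BGR2HSV)
for p in [(201,237),(307,225),(240,225),(356,215),(322,257),(280,240),(225,155)]: print(p,hsv[p[1],p[0]],end=' ')
print()
m=((hsv[...,0]<28)&(hsv[...,2]>150)&(hsv[...,1]>60)).astype(np.uint8)*255
m[:100]=0; m[270:]=0
cs,_=cv2.findContours(m,cv2.RETR_EXTERNAL,cv2.CHAIN_APPROX_NONE)
vis=im.copy()
for c in cs:
    if cv2.contourArea(c)<60: continue
    (u,v),wh,a=cv2.minAreaRect(c); cv2.drawContours(vis,[c],-1,(0,255,0),1)
    # rect fit in world on top plane
    for z in (.024,):
        W=np.array([ray(K,T,q[0],z)[:2] for q in c],np.float32)
        r=cv2.minAreaRect(W); b=cv2.boxPoints(r); e=b[1]-b[0]; f=b[2]-b[1]; 
        if np.hypot(*f)>np.hypot(*e): e=f
        print((round(u),round(v)),'c',np.round(r[0],3),'size',np.round(r[1],3),'long ax deg',round(np.degrees(np.arctan2(e[1],e[0])),1))
# trays dark gray
g=((hsv[...,1]<50)&(hsv[...,2]<125)).astype(np.uint8)*255; g[:95]=0;g[200:]=0;g[:,:180]=0;g[:,440:]=0
g=cv2.morphologyEx(g,cv2.MORPH_OPEN,np.ones((5,5)))
cs,_=cv2.findContours(g,cv2.RETR_EXTERNAL,cv2.CHAIN_APPROX_NONE)
for c in cs:
    if cv2.contourArea(c)<500: continue
    r=cv2.minAreaRect(c); b=cv2.boxPoints(r); print('tray',np.round(r[0]),np.round(b).tolist()); cv2.drawContours(vis,[c],-1,(255,0,255),1)
cv2.imwrite('pics/top_v.png',cv2.resize(vis[95:275,180:440],None,fx=3,fy=3,interpolation=cv2.INTER_CUBIC))
```

```text
(201, 237) [ 16 104 159] (307, 225) [ 16 102 157] (240, 225) [ 13 116 147] (356, 215) [ 13 109  94] (322, 257) [ 10 170 182] (280, 240) [ 14 116 141] (225, 155) [  0  13 101] 
(305, 265) c [ 0.322 -0.002] size [0.081 0.018] long ax deg 85.9
(122, 257) c [0.333 0.474] size [0.016 0.525] long ax deg -88.9
(322, 256) c [ 0.345 -0.047] size [0.039 0.042] long ax deg -88.9
(200, 236) c [0.394 0.273] size [0.04  0.039] long ax deg 2.7
(306, 224) c [ 0.43  -0.006] size [0.038 0.04 ] long ax deg -88.9
(251, 227) c [0.419 0.14 ] size [0.049 0.047] long ax deg 80.9
(400, 229) c [ 0.42  -0.253] size [0.087 0.023] long ax deg 10.2
(355, 225) c [ 0.429 -0.134] size [0.1   0.023] long ax deg 23.8
(389, 128) c [ 0.703 -0.232] size [0.096 0.022] long ax deg 88.4
(304, 124) c [0.71  0.004] size [0.047 0.049] long ax deg -84.8
(223, 114) c [0.734 0.228] size [0.039 0.039] long ax deg -87.8
tray [389. 156.] [[358.0, 190.0], [360.0, 121.0], [420.0, 122.0], [418.0, 191.0]]
tray [306. 151.] [[275.0, 119.0], [334.0, 115.0], [338.0, 183.0], [279.0, 187.0]]
tray [224. 144.] [[193.0, 111.0], [252.0, 109.0], [255.0, 177.0], [195.0, 178.0]]
```

View pics/top_v.png

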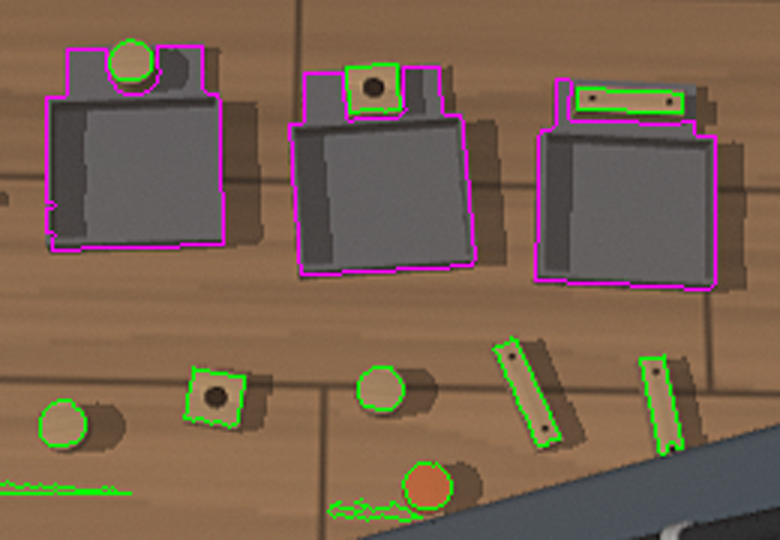

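Request:
send_rows(commands=[{"delta_pos": [3.0,4.8,0],"yaw": -0.03},{"delta_pos": [3.0,4.8,0],"yaw": -0.03},{"delta_pos": [3.0,4.8,0],"yaw": -0.03},{"delta_pos": [3.0,4.8,0],"yaw": -0.03},{"delta_pos": [3.0,4.8,0],"yaw": -0.03},{"delta_pos": [3.0,4.8,0]},{"delta_pos": [3.0,4.8,0]},{"delta_pos": [0,0,0]}], grip=-1, force=30)

```text
validation failed for argument at $.co...
```

```bash
cat > look.py <<'E'
from h import *
import sys
# usage: look.py name ztop : wrist picture, fit light-wood blobs on plane z
name,z=sys.argv[1],float(sys.argv[2])
s=manip.sense(); K,T=cal('wrist'); im=manip.snapshot('wrist'); cv2.imwrite(f'pics/{name}.png',im)
x=R.from_quat(s['tool_rot']).as_matrix()[:,0]
print('tcp',np.round(s['tcp_pos'],4),'toolx deg',round(np.degrees(np.arctan2(x[1],x[0])),1),'gap',round(s['finger_gap'],3),'t',round(s['t'],2))
h=cv2.cvtColor(im,cv2.COLOR_BGR2HSV)
m=((h[...,0]<28)&(h[...,2]>float(sys.argv[3]) if len(sys.argv)>3 else (h[...,0]<28)&(h[...,2]>150))&(h[...,1]>60)).astype(np.uint8)*255
m=cv2.morphologyEx(m,cv2.MORPH_OPEN,np.ones((3,3)))
for c in cv2.findContours(m,cv2.RETR_EXTERNAL,cv2.CHAIN_APPROX_NONE)[0]:
    if cv2.contourArea(c)<400: continue
    u,v=cv2.minAreaRect(c)[0]; W=np.array([ray(K,T,q[0],z)[:2] for q in c],np.float32)
    r=cv2.minAreaRect(W); b=cv2.boxPoints(r); e=b[1]-b[0]; f=b[2]-b[1]
    if np.hypot(*f)>np.hypot(*e): e=f
    print((round(u),round(v)),'c',np.round(r[0],4),'size',np.round(r[1],3),'deg',round((np.degrees(np.arctan2(e[1],e[0]))+90)%180-90,1))
E
python3 - <<'E'
from h import *
K,T=cal('scene'); print('green',ray(K,T,(122,239),.02))
E
python3 look.py w1 .024
```

```text
green [ 0.27967853 -0.3401921   0.02      ]
tcp [ 0.2006 -0.5913  0.2304] toolx deg 18.7 gap 1.0 t 0.1
(358, 142) c [ 0.2569 -0.6559] size [0.024 0.16 ] deg -86.6
(204, 241) c [ 0.0883 -0.557 ] size [0.358 0.308] deg 90.0
(368, 29) c [ 0.349  -0.6237] size [0.045 0.25 ] deg -71.3
```

View pics/w1.png

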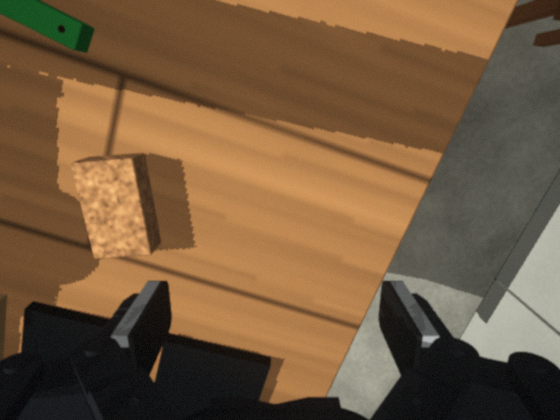

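The move was refused, probably because two rows had no yaw, so the arm is still at the start. The picture shows the green decoy at top left, a cork and the bench edge. I'll resend with yaw in every row.

Request:
send_rows(commands=[{"delta_pos": [3.0,4.8,0],"yaw": -0.03},{"delta_pos": [3.0,4.8,0],"yaw": -0.03},{"delta_pos": [3.0,4.8,0],"yaw": -0.03},{"delta_pos": [3.0,4.8,0],"yaw": -0.03},{"delta_pos": [3.0,4.8,0],"yaw": -0.03},{"delta_pos": [3.0,4.8,0],"yaw": 0},{"delta_pos": [3.0,4.8,0],"yaw": 0},{"delta_pos": [0,0,0],"yaw": 0}], grip=-1, force=30)

```text
t: 1.15
tcp_pos: [0.4137, -0.2454, 0.2287]
tool_rot: [0.996, 0.084, 0.0, -0.001]
force: [0.1, -0.6, 0.2]
finger_gap: 1.0
```

```bash
python3 look.py w2 .024
```

```text
tcp [ 0.4137 -0.2454  0.2287] toolx deg 9.6 gap 1.0 t 1.15
(331, 391) c [ 0.1656 -0.355 ] size [0.078 0.124] deg -74.6
(52, 321) c [ 0.2017 -0.0276] size [0.105 0.122] deg -89.5
(504, 221) c [ 0.4074 -0.4849] size [0.069 0.112] deg -73.8
(450, 86) c [ 0.5192 -0.3986] size [0.148 0.213] deg -80.4
(228, 144) c [ 0.419 -0.191] size [0.276 0.468] deg -80.4
```

View pics/w2.png

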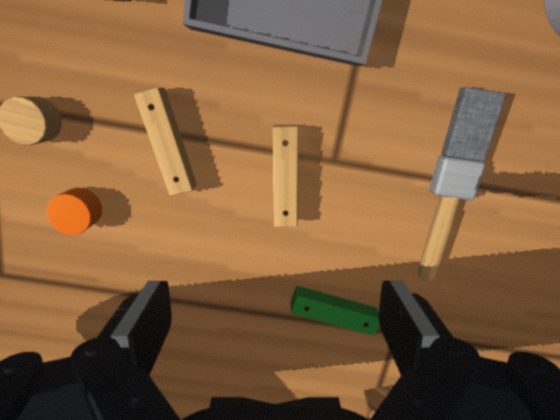

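The wrist view shows the light cleat at (285,177) directly below and the other cleat at (165,141). The green decoy is at (336,310), the orange disc at (73,212) and a foot at (22,120). I'll separate parts from the bench by hue and saturation.

```bash
python3 - <<'E'
from h import *
im=cv2.imread('pics/w2.png'); h=cv2.cvtColor(im,cv2.COLOR_BGR2HSV)
for p in [(285,177),(165,141),(20,120),(230,110),(240,200),(73,212)]: print(p,h[p[1],p[0]],end=' ')
K,T=cal('wrist')
print()
for p in [(285,127),(285,226),(285,177),(148,92),(181,191),(164.5,141)]: print(p,ray(K,T,p,.024).round(4))
E
sed -i 's/^m=((h.*/m=((h[...,0]>14)\&(h[...,0]<28)\&(h[...,1]<125)\&(h[...,1]>50)\&(h[...,2]>150)).astype(np.uint8)*255/' look.py
```

```text
(285, 177) [ 18 128 202] (165, 141) [ 17 128 208] (20, 120) [ 17 128 208] (230, 110) [ 15 149 174] (240, 200) [ 15 149 195] (73, 212) [ 12 216 234] 
(285, 127) [ 0.462  -0.2489  0.024 ]
(285, 226) [ 0.3649 -0.2661  0.024 ]
(285, 177) [ 0.4151 -0.2572  0.024 ]
(148, 92) [ 0.472 -0.121  0.024]
(181, 191) [ 0.3842 -0.1585  0.024 ]
(164.5, 141) [ 0.4304 -0.1389  0.024 ]
```

```bash
sed -i 's/<125)/<140)/; s/>14)/>15)/' look.py; grep -n '^m=((' look.py
```

```text
9:m=((h[...,0]>15)&(h[...,0]<28)&(h[...,1]<140)&(h[...,1]>50)&(h[...,2]>150)).astype(np.uint8)*255
```

Request:
send_rows(commands=[{"delta_pos": [0,-1.1,-4.5],"yaw": 0.01},{"delta_pos": [0,0,-5],"yaw": 0},{"delta_pos": [0,0,-5],"yaw": 0},{"delta_pos": [0,0,-4],"yaw": 0},{"delta_pos": [0,0,-2],"yaw": 0},{"delta_pos": [0,0,0],"yaw": 0}])

```text
t: 1.95
tcp_pos: [0.4129, -0.2696, 0.0188]
tool_rot: [0.996, 0.084, 0.003, 0.005]
force: [-0.7, 0.7, -0.1]
finger_gap: 0.996
```

Request:
send_rows(commands=[{"delta_pos": [0,0,0],"yaw": 0},{"delta_pos": [0,0,0],"yaw": 0}])

```text
t: 2.2
tcp_pos: [0.4131, -0.2719, 0.0201]
tool_rot: [0.997, 0.083, 0.004, 0.006]
force: [-0.2, 0.2, 0.5]
finger_gap: 0.999
```

Request:
send_rows(commands=[{"delta_pos": [0,1.5,0],"yaw": 0},{"delta_pos": [0,0,-0.8],"yaw": 0},{"delta_pos": [0,0,-0.6],"yaw": 0}])

```text
t: 2.58
tcp_pos: [0.4142, -0.2564, 0.0077]
tool_rot: [0.996, 0.083, 0.006, 0.008]
force: [-0.9, -0.6, -0.1]
finger_gap: 1.003
```

Request:
send_rows(commands=[{"delta_pos": [0,0,-0.2],"yaw": 0},{"delta_pos": [0,0,0],"yaw": 0},{"delta_pos": [0,0,0],"yaw": 0},{"delta_pos": [0,0,0],"yaw": 0},{"delta_pos": [0,0,0],"yaw": 0}], grip=1)

```text
t: 3.2
tcp_pos: [0.4142, -0.2564, 0.005]
tool_rot: [0.996, 0.083, 0.005, 0.008]
force: [0.3, -0.8, -0.6]
finger_gap: 0.276
```

Request:
send_rows(commands=[{"delta_pos": [0,0,2.5],"yaw": 0},{"delta_pos": [0,0,4],"yaw": 0},{"delta_pos": [4,0,1],"yaw": -0.05},{"delta_pos": [4.5,0,0],"yaw": -0.05},{"delta_pos": [4.5,0,0],"yaw": -0.05},{"delta_pos": [4.5,0,0],"yaw": -0.04},{"delta_pos": [0,0,0],"yaw": 0}])

```text
t: 4.08
tcp_pos: [0.5927, -0.2556, 0.0826]
tool_rot: [1.0, -0.016, 0.005, 0.007]
force: [0.7, 0.0, -0.7]
finger_gap: 0.274
```

```bash
python3 look.py w3 .024
python3 - <<'E'
from h import *
cv2.imwrite('pics/top3.png',manip.snapshot('top'))
E
```

```text
tcp [ 0.5927 -0.2556  0.0826] toolx deg -1.8 gap 0.274 t 4.08
(274, 292) c [ 0.545  -0.2547] size [0.039 0.159] deg -1.4
(212, 38) c [ 0.6993 -0.2291] size [0.106 0.025] deg 88.2
```

View pics/w3.png

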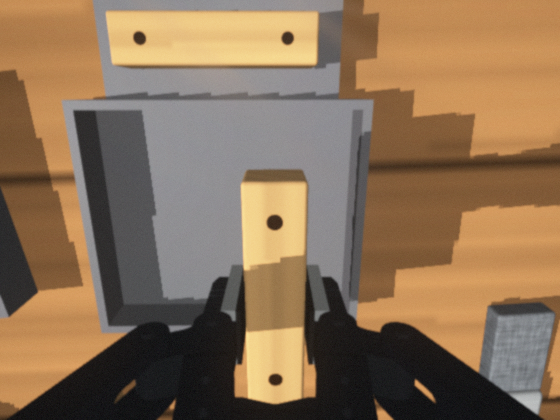

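The cleat is held square and centred over the tray whose sample is a long cleat. Next I'll measure the rim corners.

Run:
```python
from h import *
K,T=cal('wrist')
P=[ray(K,T,p,.03)[:2] for p in [(65,101),(374,100),(103,332),(358,328)]]
print(np.round(P,4), np.round(np.mean(P,0),4), np.hypot(*(P[0]-P[1])),np.hypot(*(P[0]-P[2])))
print(ray(K,T,(275,172),.0826+.012)[:2])
```

```text
[[ 0.667  -0.1513]
 [ 0.6623 -0.3089]
 [ 0.5283 -0.1457]
 [ 0.5248 -0.3059]] [ 0.5956 -0.228 ] 0.15770898303546751 0.1387856520233527
[ 0.64028252 -0.25661128]
```

Request:
send_rows(commands=[{"delta_pos": [0.3,-0.4,-2.5],"yaw": 0},{"delta_pos": [0,0,-2.0],"yaw": 0},{"delta_pos": [0,0,-1.0],"yaw": 0},{"delta_pos": [0,0,0],"yaw": 0}])

```text
t: 4.68
tcp_pos: [0.5856, -0.2576, 0.0243]
tool_rot: [1.0, -0.018, -0.002, 0.004]
force: [0.1, -0.1, -0.2]
finger_gap: 0.273
```

Request:
send_rows(commands=[{"delta_pos": [1.0,-0.3,0],"yaw": 0},{"delta_pos": [0,0,-0.5],"yaw": 0},{"delta_pos": [0,0,-0.4],"yaw": 0},{"delta_pos": [0,0,0],"yaw": 0}])

```text
t: 5.18
tcp_pos: [0.5975, -0.2615, 0.0165]
tool_rot: [1.0, -0.017, -0.0, 0.005]
force: [-0.5, -0.2, -0.8]
finger_gap: 0.274
```

Request:
send_rows(commands=[{"delta_pos": [0,0,-0.4],"yaw": 0},{"delta_pos": [0,0,-0.15],"yaw": 0},{"delta_pos": [0,0,-0.1],"yaw": 0},{"delta_pos": [0,0,0],"yaw": 0}])

```text
t: 5.68
tcp_pos: [0.5975, -0.2615, 0.0103]
tool_rot: [1.0, -0.017, 0.0, 0.005]
force: [-0.1, 0.4, 0.6]
finger_gap: 0.275
```

Request:
send_rows(commands=[{"delta_pos": [0,0,-0.03],"yaw": 0},{"delta_pos": [0,0,0],"yaw": 0},{"delta_pos": [0,0,0],"yaw": 0}], grip=0.15)

```text
t: 6.05
tcp_pos: [0.5977, -0.2616, 0.01]
tool_rot: [1.0, -0.017, 0.0, 0.005]
force: [-1.0, -0.3, -0.0]
finger_gap: 0.426
```

Request:
send_rows(commands=[{"delta_pos": [0,0,2],"yaw": 0},{"delta_pos": [0,0,4],"yaw": 0},{"delta_pos": [0,0,5],"yaw": 0},{"delta_pos": [-5,3,3],"yaw": 0.11},{"delta_pos": [-5,4,1],"yaw": 0.11},{"delta_pos": [-4.5,3.5,0],"yaw": 0.11},{"delta_pos": [-1.8,1.2,0],"yaw": 0.1},{"delta_pos": [0,0,0],"yaw": 0}], grip=-0.6)

```text
t: 7.05
tcp_pos: [0.4357, -0.1453, 0.172]
tool_rot: [0.979, 0.202, 0.008, 0.01]
force: [-0.4, -0.1, 0.7]
finger_gap: 0.798
```

```bash
python3 look.py w4 .024
```

```text
tcp [ 0.4357 -0.1453  0.172 ] toolx deg 23.4 gap 0.798 t 7.05
(518, 330) c [ 0.4033 -0.4149] size [0.041 0.022] deg 2.7
(256, 195) c [ 0.4279 -0.1355] size [0.099 0.023] deg 23.6
(100, 136) c [ 0.4266 -0.0048] size [0.043 0.042] deg 14.7
(498, 57) c [ 0.5985 -0.2599] size [0.031 0.101] deg -1.6
```

View pics/w4.png

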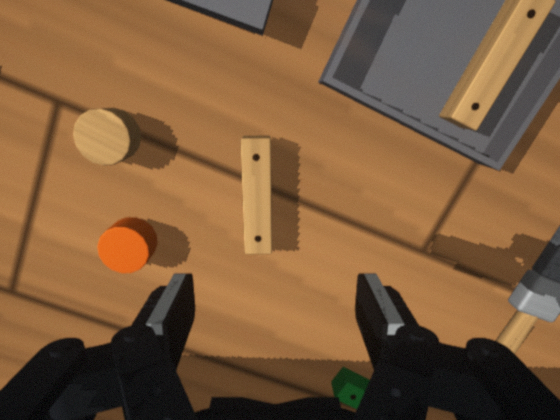

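The first cleat lies flat in its tray at upper right. The second cleat at (256,195) measures 99 x 23 mm, centred at (0.428,-0.1355), turned 23.6°.

Request:
send_rows(commands=[{"delta_pos": [-0.8,1.0,0],"yaw": 0},{"delta_pos": [0,0,-4],"yaw": 0},{"delta_pos": [0,0,-5],"yaw": 0},{"delta_pos": [0,0,-3],"yaw": 0},{"delta_pos": [0,0,-1.5],"yaw": 0},{"delta_pos": [0,0,0],"yaw": 0}])

```text
t: 7.85
tcp_pos: [0.4365, -0.1402, 0.0343]
tool_rot: [0.98, 0.198, 0.013, 0.014]
force: [-0.8, -0.4, 0.3]
finger_gap: 0.804
```

Request:
send_rows(commands=[{"delta_pos": [-0.8,0.5,0],"yaw": 0.01},{"delta_pos": [0,0,-1.0],"yaw": 0},{"delta_pos": [0,0,-1.0],"yaw": 0},{"delta_pos": [0,0,-0.5],"yaw": 0},{"delta_pos": [0,0,0],"yaw": 0}])

```text
t: 8.48
tcp_pos: [0.4298, -0.1358, 0.0092]
tool_rot: [0.979, 0.203, 0.015, 0.016]
force: [-0.7, -0.6, 0.8]
finger_gap: 0.803
```

Request:
send_rows(commands=[{"delta_pos": [-0.1,0,-0.35],"yaw": 0},{"delta_pos": [0,0,0],"yaw": 0},{"delta_pos": [0,0,0],"yaw": 0},{"delta_pos": [0,0,0],"yaw": 0}], grip=1)

```text
t: 8.98
tcp_pos: [0.4291, -0.136, 0.0061]
tool_rot: [0.979, 0.203, 0.016, 0.016]
force: [0.6, 0.0, -0.2]
finger_gap: 0.274
```

Request:
send_rows(commands=[{"delta_pos": [0,0,1.5],"yaw": 0},{"delta_pos": [0,0,3],"yaw": 0},{"delta_pos": [2,-1,2.5],"yaw": -0.1},{"delta_pos": [4,-1.5,1],"yaw": -0.12},{"delta_pos": [4.5,-2,0],"yaw": -0.12},{"delta_pos": [4.2,-1.5,0],"yaw": -0.1},{"delta_pos": [1,0,0],"yaw": 0},{"delta_pos": [0,0,0],"yaw": 0}])

```text
t: 9.98
tcp_pos: [0.5867, -0.1954, 0.0887]
tool_rot: [1.0, -0.022, 0.01, 0.016]
force: [-0.4, 0.2, -1.4]
finger_gap: 0.271
```

Request:
send_rows(commands=[{"delta_pos": [1.0,0,-2.0],"yaw": 0.01},{"delta_pos": [0.2,0,-2],"yaw": 0},{"delta_pos": [0,0,-1.5],"yaw": 0},{"delta_pos": [0,0,0],"yaw": 0}])

```text
t: 10.48
tcp_pos: [0.5926, -0.1927, 0.0302]
tool_rot: [1.0, -0.017, 0.006, 0.014]
force: [-0.4, 0.1, -0.5]
finger_gap: 0.272
```

Request:
send_rows(commands=[{"delta_pos": [0.5,-0.3,-0.5],"yaw": 0},{"delta_pos": [0,0,-0.6],"yaw": 0},{"delta_pos": [0,0,-0.4],"yaw": 0},{"delta_pos": [0,0,0],"yaw": 0}])

```text
t: 10.98
tcp_pos: [0.5983, -0.1964, 0.0154]
tool_rot: [1.0, -0.017, 0.007, 0.015]
force: [-0.5, 0.0, -0.9]
finger_gap: 0.276
```

Request:
send_rows(commands=[{"delta_pos": [0,0.1,-0.3],"yaw": 0},{"delta_pos": [0,0,-0.1],"yaw": 0},{"delta_pos": [0,0,0],"yaw": 0}])

```text
t: 11.35
tcp_pos: [0.5986, -0.1954, 0.0116]
tool_rot: [1.0, -0.017, 0.007, 0.015]
force: [0.2, -0.5, 0.1]
finger_gap: 0.273
```

Request:
send_rows(commands=[{"delta_pos": [0,0,0],"yaw": 0},{"delta_pos": [0,0,0],"yaw": 0},{"delta_pos": [0,0,0],"yaw": 0}], grip=0.15)

```text
t: 11.72
tcp_pos: [0.5989, -0.1955, 0.012]
tool_rot: [1.0, -0.017, 0.007, 0.015]
force: [-0.0, -0.1, -0.6]
finger_gap: 0.427
```

Request:
send_rows(commands=[{"delta_pos": [0,0,2],"yaw": 0},{"delta_pos": [0,0,4],"yaw": 0},{"delta_pos": [-1,2,5],"yaw": 0},{"delta_pos": [-4.5,5,3],"yaw": 0},{"delta_pos": [-4.5,5,1],"yaw": 0},{"delta_pos": [-4.5,5,0],"yaw": 0},{"delta_pos": [-2.2,2,0],"yaw": 0},{"delta_pos": [0,0,0],"yaw": 0}], grip=-0.7)

```text
t: 12.72
tcp_pos: [0.441, -0.0153, 0.1708]
tool_rot: [1.0, -0.018, 0.016, 0.018]
force: [0.5, -0.3, 0.3]
finger_gap: 0.853
```

```bash
python3 look.py w5 .028
```

```text
tcp [ 0.441  -0.0153  0.1708] toolx deg -2.0 gap 0.853 t 12.72
(86, 230) c [0.4215 0.1355] size [0.047 0.047] deg -8.3
(258, 216) c [ 0.4274 -0.0064] size [0.041 0.042] deg -2.5
(505, 25) c [ 0.5648 -0.1933] size [0.025 0.033] deg -1.6
```

View pics/w5.png

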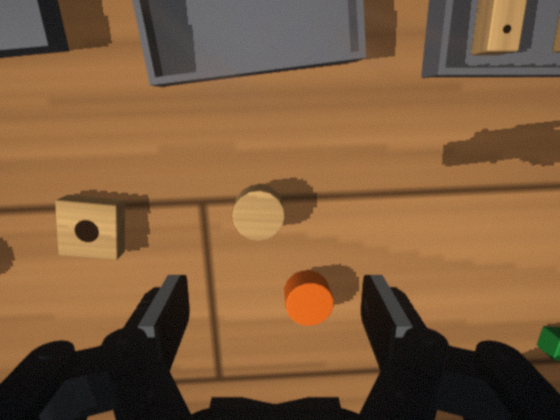

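The foot at (258,216) is the wood-coloured one, at (0.4275,-0.006). The orange disc at (308,298) sits nearer the robot and clear of the jaws. The block is at (86,230).

Request:
send_rows(commands=[{"delta_pos": [-1.2,0.9,0],"yaw": 0},{"delta_pos": [0,0,-3],"yaw": 0},{"delta_pos": [0,0,-3],"yaw": 0},{"delta_pos": [0,0,-3],"yaw": 0},{"delta_pos": [0,0,-2.5],"yaw": 0},{"delta_pos": [0,0,-1.5],"yaw": 0},{"delta_pos": [0,0,0],"yaw": 0}])

```text
t: 13.65
tcp_pos: [0.4386, -0.0123, 0.0383]
tool_rot: [0.999, -0.022, 0.023, 0.02]
force: [-0.9, 0.2, 0.5]
finger_gap: 0.854
```

Request:
send_rows(commands=[{"delta_pos": [-1.1,0.6,0],"yaw": 0.03},{"delta_pos": [0,0,-1],"yaw": 0},{"delta_pos": [0,0,-1],"yaw": 0},{"delta_pos": [0,0,-0.8],"yaw": 0},{"delta_pos": [0,0,0],"yaw": 0}])

```text
t: 14.28
tcp_pos: [0.4285, -0.0066, 0.0098]
tool_rot: [0.999, -0.006, 0.025, 0.02]
force: [0.9, 0.3, 0.3]
finger_gap: 0.85
```

Request:
send_rows(commands=[{"delta_pos": [-0.1,0,-0.3],"yaw": 0},{"delta_pos": [0,0,0],"yaw": 0},{"delta_pos": [0,0,0],"yaw": 0},{"delta_pos": [0,0,0],"yaw": 0}], grip=1)

```text
t: 14.78
tcp_pos: [0.4276, -0.0066, 0.007]
tool_rot: [0.999, -0.006, 0.025, 0.02]
force: [0.3, -0.1, 0.6]
finger_gap: 0.504
```

Request:
send_rows(commands=[{"delta_pos": [0,0,1.5],"yaw": 0},{"delta_pos": [0,0,3],"yaw": 0},{"delta_pos": [1,3,3],"yaw": 0},{"delta_pos": [4,5,1],"yaw": 0},{"delta_pos": [4.5,5,0],"yaw": 0},{"delta_pos": [4.5,5,0],"yaw": 0},{"delta_pos": [4.5,4,0],"yaw": 0},{"delta_pos": [2,1,0],"yaw": 0},{"delta_pos": [0,0,0],"yaw": 0}])

```text
t: 15.9
tcp_pos: [0.6279, 0.2229, 0.0948]
tool_rot: [0.999, -0.008, 0.025, 0.019]
force: [-0.1, -1.3, -2.9]
finger_gap: 0.504
```

```bash
python3 look.py w6 .04
```

```text
tcp [0.6279 0.2229 0.0948] toolx deg -0.8 gap 0.504 t 15.9
(277, 337) c [0.5622 0.22  ] size [0.056 0.026] deg 85.5
(270, 260) c [0.6147 0.2236] size [0.049 0.015] deg 88.1
(264, 61) c [0.7248 0.2246] size [0.043 0.043] deg -76.7
```

View pics/w6.png

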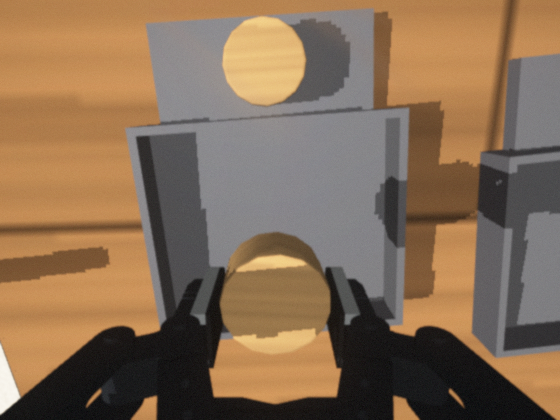

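The foot is held level over the tray with the round sample; the tray centre is about (0.627,0.223). This foot goes in the far half.

Request:
send_rows(commands=[{"delta_pos": [2.8,0.1,0],"yaw": 0},{"delta_pos": [0,0,-2],"yaw": 0},{"delta_pos": [0,0,-2],"yaw": 0},{"delta_pos": [0,0,-1.5],"yaw": 0},{"delta_pos": [0,0,-0.5],"yaw": 0},{"delta_pos": [0,0,0],"yaw": 0}])

```text
t: 16.7
tcp_pos: [0.6439, 0.2192, 0.0273]
tool_rot: [1.0, -0.009, 0.016, 0.021]
force: [0.1, -1.0, -0.3]
finger_gap: 0.502
```

Request:
send_rows(commands=[{"delta_pos": [1.2,0.4,0],"yaw": 0},{"delta_pos": [0,0,-0.7],"yaw": 0},{"delta_pos": [0,0,-0.4],"yaw": 0},{"delta_pos": [0,0,0],"yaw": 0}])

```text
t: 17.2
tcp_pos: [0.6584, 0.224, 0.0173]
tool_rot: [1.0, -0.009, 0.018, 0.02]
force: [-0.3, -0.1, -1.0]
finger_gap: 0.505
```

Request:
send_rows(commands=[{"delta_pos": [0,0,-0.35],"yaw": 0},{"delta_pos": [0,0,-0.1],"yaw": 0},{"delta_pos": [0,0,0],"yaw": 0}])

```text
t: 17.58
tcp_pos: [0.6582, 0.224, 0.0127]
tool_rot: [1.0, -0.009, 0.017, 0.02]
force: [-0.5, -0.0, -0.9]
finger_gap: 0.504
```

Request:
send_rows(commands=[{"delta_pos": [0,0,0],"yaw": 0},{"delta_pos": [0,0,0],"yaw": 0},{"delta_pos": [0,0,0],"yaw": 0}], grip=-0.35)

```text
t: 17.95
tcp_pos: [0.6586, 0.224, 0.0132]
tool_rot: [1.0, -0.009, 0.018, 0.02]
force: [-0.2, -0.5, 0.3]
finger_gap: 0.673
```

Request:
send_rows(commands=[{"delta_pos": [0,0,2],"yaw": 0},{"delta_pos": [0,0,4],"yaw": 0},{"delta_pos": [-3,0,4.5],"yaw": 0},{"delta_pos": [-5.5,1.2,2],"yaw": 0},{"delta_pos": [-5.5,1.2,0.5],"yaw": 0},{"delta_pos": [-5.5,1.2,0],"yaw": 0},{"delta_pos": [-5,1.2,0],"yaw": 0},{"delta_pos": [-1,0,0],"yaw": 0},{"delta_pos": [0,0,0],"yaw": 0}], grip=-0.7)

```text
t: 19.08
tcp_pos: [0.402, 0.2734, 0.1596]
tool_rot: [0.999, -0.01, 0.029, 0.017]
force: [-0.1, 0.4, -0.2]
finger_gap: 0.853
```

```bash
python3 look.py w7 .028
```

```text
tcp [0.402  0.2734 0.1596] toolx deg -1.1 gap 0.853 t 19.07
(271, 221) c [0.3904 0.2719] size [0.042 0.042] deg 88.4
(431, 179) c [0.4207 0.1462] size [0.053 0.048] deg 82.5
```

View pics/w7.png

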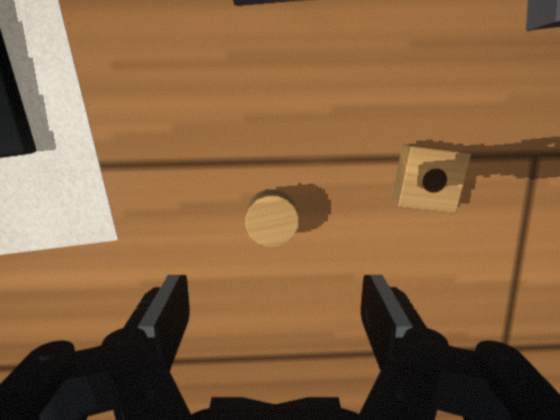

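The second foot is at (271,221), i.e. (0.391,0.272), well clear of the stool's paper.

Request:
send_rows(commands=[{"delta_pos": [-1.4,0,0],"yaw": 0.02},{"delta_pos": [0,0,-3],"yaw": 0},{"delta_pos": [-0.2,0,-3],"yaw": 0},{"delta_pos": [-0.2,0,-3],"yaw": 0},{"delta_pos": [-0.2,0,-2],"yaw": 0},{"delta_pos": [0,0,-1],"yaw": 0},{"delta_pos": [0,0,0],"yaw": 0}])

```text
t: 20.0
tcp_pos: [0.389, 0.2731, 0.0368]
tool_rot: [0.999, -0.002, 0.033, 0.015]
force: [0.2, -0.3, 1.0]
finger_gap: 0.846
```

Request:
send_rows(commands=[{"delta_pos": [0.1,-0.1,-1],"yaw": 0},{"delta_pos": [0,0,-1],"yaw": 0},{"delta_pos": [0,0,-0.7],"yaw": 0},{"delta_pos": [0,0,-0.2],"yaw": 0},{"delta_pos": [0,0,0],"yaw": 0}])

```text
t: 20.62
tcp_pos: [0.3918, 0.2726, 0.0074]
tool_rot: [0.999, -0.002, 0.035, 0.014]
force: [-1.0, -0.2, 1.1]
finger_gap: 0.85
```

Request:
send_rows(commands=[{"delta_pos": [0,0,0],"yaw": 0},{"delta_pos": [0,0,0],"yaw": 0},{"delta_pos": [0,0,0],"yaw": 0},{"delta_pos": [0,0,0],"yaw": 0}], grip=1)

```text
t: 21.12
tcp_pos: [0.392, 0.2728, 0.0082]
tool_rot: [0.999, -0.002, 0.035, 0.014]
force: [0.9, 0.0, -0.8]
finger_gap: 0.503
```

Request:
send_rows(commands=[{"delta_pos": [0,0,1.5],"yaw": 0},{"delta_pos": [0,0,3],"yaw": 0},{"delta_pos": [1,0,3],"yaw": 0},{"delta_pos": [4,-1,1],"yaw": 0},{"delta_pos": [5,-1,0],"yaw": 0},{"delta_pos": [5,-1,0],"yaw": 0},{"delta_pos": [4,-1,0],"yaw": 0},{"delta_pos": [1,-0.6,0],"yaw": 0},{"delta_pos": [0,0,0],"yaw": 0}])

```text
t: 22.25
tcp_pos: [0.5936, 0.2249, 0.104]
tool_rot: [0.999, -0.0, 0.035, 0.013]
force: [-0.8, 0.1, -1.0]
finger_gap: 0.504
```

Request:
send_rows(commands=[{"delta_pos": [0,0,-2],"yaw": 0},{"delta_pos": [0,0,-2],"yaw": 0},{"delta_pos": [0,0,-0.8],"yaw": 0},{"delta_pos": [0,0,0],"yaw": 0}])

```text
t: 22.75
tcp_pos: [0.5854, 0.2267, 0.0558]
tool_rot: [0.999, 0.001, 0.031, 0.013]
force: [0.0, -0.5, -0.4]
finger_gap: 0.495
```

Request:
send_rows(commands=[{"delta_pos": [1.1,-0.4,0],"yaw": 0},{"delta_pos": [0,0,-1.2],"yaw": 0},{"delta_pos": [0.1,0,-1.2],"yaw": 0},{"delta_pos": [0.1,0,-0.6],"yaw": 0},{"delta_pos": [0,0,-0.4],"yaw": 0},{"delta_pos": [0,0,0],"yaw": 0}])

```text
t: 23.5
tcp_pos: [0.5996, 0.2228, 0.0206]
tool_rot: [0.999, 0.002, 0.032, 0.013]
force: [-0.1, 0.2, -0.8]
finger_gap: 0.495
```

Request:
send_rows(commands=[{"delta_pos": [-0.4,0,-0.4],"yaw": 0},{"delta_pos": [0,0,-0.25],"yaw": 0},{"delta_pos": [0,0,-0.05],"yaw": 0},{"delta_pos": [0,0,0],"yaw": 0}])

```text
t: 24.0
tcp_pos: [0.5955, 0.223, 0.0138]
tool_rot: [0.999, 0.002, 0.033, 0.013]
force: [-0.2, 0.5, -0.3]
finger_gap: 0.502
```

Request:
send_rows(commands=[{"delta_pos": [0,0,0],"yaw": 0},{"delta_pos": [0,0,0],"yaw": 0},{"delta_pos": [0,0,0],"yaw": 0}], grip=-0.35)

```text
t: 24.38
tcp_pos: [0.5961, 0.2231, 0.0143]
tool_rot: [0.999, 0.002, 0.033, 0.013]
force: [0.3, -0.7, -0.2]
finger_gap: 0.675
```

Request:
send_rows(commands=[{"delta_pos": [0,0,2],"yaw": 0},{"delta_pos": [0,0,4],"yaw": 0},{"delta_pos": [-2,-1,4.5],"yaw": 0},{"delta_pos": [-5,-2,2],"yaw": -0.03},{"delta_pos": [-5,-3,0],"yaw": -0.05},{"delta_pos": [-4,-2,0],"yaw": -0.05},{"delta_pos": [-1,-0.5,0],"yaw": -0.02},{"delta_pos": [0,0,0],"yaw": 0}], grip=-0.8)

```text
t: 25.38
tcp_pos: [0.4262, 0.1369, 0.1527]
tool_rot: [0.996, -0.075, 0.041, 0.014]
force: [0.4, -0.7, 1.2]
finger_gap: 0.902
```

```bash
python3 look.py w8 .020
```

```text
tcp [0.4262 0.1369 0.1527] toolx deg -8.6 gap 0.902 t 25.38
(269, 220) c [0.4188 0.1397] size [0.049 0.049] deg 82.2
(102, 13) c [0.585  0.2299] size [0.042 0.017] deg 81.7
```

View pics/w8.png

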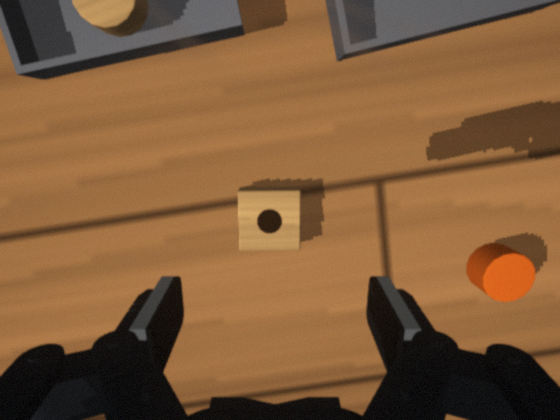

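The block is centred at (269,220), i.e. (0.419,0.1395). Its sides line up with the jaws within 1°.

Request:
send_rows(commands=[{"delta_pos": [-1.0,0.3,0],"yaw": 0.015},{"delta_pos": [0,0,-3],"yaw": 0},{"delta_pos": [-0.2,0,-3],"yaw": 0},{"delta_pos": [-0.2,0,-3],"yaw": 0},{"delta_pos": [-0.2,0,-2],"yaw": 0},{"delta_pos": [0,0,-0.5],"yaw": 0},{"delta_pos": [0,0,0],"yaw": 0}])

```text
t: 26.3
tcp_pos: [0.4188, 0.1442, 0.0345]
tool_rot: [0.997, -0.063, 0.048, 0.012]
force: [-1.0, 0.1, -0.7]
finger_gap: 0.897
```

Request:
send_rows(commands=[{"delta_pos": [0,-0.4,-1],"yaw": -0.015},{"delta_pos": [-0.1,0,-1],"yaw": 0},{"delta_pos": [0,0,-0.7],"yaw": 0},{"delta_pos": [0,0,-0.2],"yaw": 0},{"delta_pos": [0,0,0],"yaw": 0}])

```text
t: 26.92
tcp_pos: [0.4196, 0.1402, 0.0051]
tool_rot: [0.996, -0.071, 0.05, 0.012]
force: [1.1, -0.1, -0.6]
finger_gap: 0.901
```

Request:
send_rows(commands=[{"delta_pos": [0,0,-0.1],"yaw": 0},{"delta_pos": [0,0,0],"yaw": 0},{"delta_pos": [0,0,0],"yaw": 0},{"delta_pos": [0,0,0],"yaw": 0}], grip=1)

```text
t: 27.42
tcp_pos: [0.4198, 0.1403, 0.0046]
tool_rot: [0.996, -0.071, 0.05, 0.012]
force: [-0.6, 0.0, -0.3]
finger_gap: 0.572
```

Request:
send_rows(commands=[{"delta_pos": [0,0,1.5],"yaw": 0},{"delta_pos": [0,0,3],"yaw": 0},{"delta_pos": [1,-1.5,3],"yaw": 0.03},{"delta_pos": [4,-3,1],"yaw": 0.05},{"delta_pos": [4.5,-3.5,0],"yaw": 0.05},{"delta_pos": [4.5,-3.5,0],"yaw": 0.05},{"delta_pos": [4,-2.5,0],"yaw": 0.02},{"delta_pos": [0.5,-0.5,0],"yaw": 0},{"delta_pos": [0,0,0],"yaw": 0}])

```text
t: 28.55
tcp_pos: [0.6057, -0.0093, 0.0924]
tool_rot: [0.998, 0.033, 0.049, 0.008]
force: [-1.1, 0.3, -0.4]
finger_gap: 0.575
```

```bash
python3 look.py w9 .032
```

```text
tcp [ 0.6057 -0.0093  0.0924] toolx deg 3.8 gap 0.575 t 28.55
(274, 340) c [ 0.5389 -0.0149] size [0.02  0.078] deg -87.0
(274, 273) c [ 0.5844 -0.0119] size [0.045 0.077] deg -86.6
(534, 286) c [ 0.5813 -0.1761] size [0.073 0.033] deg 13.7
(260, 60) c [0.7066 0.0035] size [0.05  0.049] deg 4.9
```

View pics/w9.png

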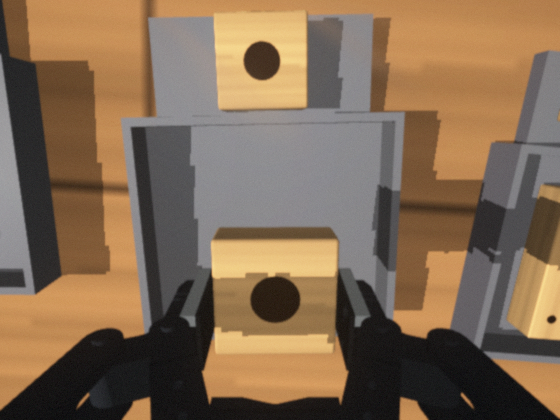

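The block is held level over the tray with the drilled-block sample. Now to lower it.

Request:
send_rows(commands=[{"delta_pos": [0.5,0.3,-2],"yaw": 0},{"delta_pos": [0.2,0,-2],"yaw": 0},{"delta_pos": [0.2,0,-1.5],"yaw": 0},{"delta_pos": [0.1,0,-1],"yaw": 0},{"delta_pos": [0,0,0],"yaw": 0}])

```text
t: 29.22
tcp_pos: [0.6102, -0.0009, 0.0214]
tool_rot: [0.998, 0.036, 0.045, 0.006]
force: [0.3, 0.2, 0.2]
finger_gap: 0.577
```

Request:
send_rows(commands=[{"delta_pos": [0,-0.3,-0.5],"yaw": 0},{"delta_pos": [0,0,-0.4],"yaw": 0},{"delta_pos": [0,0,-0.2],"yaw": 0},{"delta_pos": [0,0,0],"yaw": 0}])

```text
t: 29.72
tcp_pos: [0.6112, -0.0044, 0.011]
tool_rot: [0.998, 0.035, 0.046, 0.007]
force: [0.8, -0.4, -0.2]
finger_gap: 0.579
```

Request:
send_rows(commands=[{"delta_pos": [0,0,-0.1],"yaw": 0},{"delta_pos": [0,0,-0.05],"yaw": 0},{"delta_pos": [0,0,0],"yaw": 0}])

```text
t: 30.1
tcp_pos: [0.6116, -0.0046, 0.0099]
tool_rot: [0.998, 0.035, 0.047, 0.007]
force: [-0.6, 0.8, 0.1]
finger_gap: 0.576
```

Request:
send_rows(commands=[{"delta_pos": [0,0,0],"yaw": 0},{"delta_pos": [0,0,0],"yaw": 0},{"delta_pos": [0,0,0],"yaw": 0}], grip=-0.45)

```text
t: 30.48
tcp_pos: [0.6118, -0.0045, 0.0102]
tool_rot: [0.998, 0.035, 0.047, 0.007]
force: [0.4, -0.2, 0.7]
finger_gap: 0.726
```

Request:
send_rows(commands=[{"delta_pos": [0,0,2],"yaw": 0},{"delta_pos": [0,0,4],"yaw": 0},{"delta_pos": [0,0,5],"yaw": 0},{"delta_pos": [-3,-3,4],"yaw": 0},{"delta_pos": [-5,-5,2],"yaw": 0},{"delta_pos": [-4,-5,0],"yaw": 0},{"delta_pos": [-4,-5,0],"yaw": 0},{"delta_pos": [-3,-5,0],"yaw": 0},{"delta_pos": [0,-5,0],"yaw": 0},{"delta_pos": [0,0,0],"yaw": 0}])

```text
t: 31.72
tcp_pos: [0.4258, -0.2829, 0.1839]
tool_rot: [0.998, 0.037, 0.051, 0.011]
force: [-0.6, 0.6, 0.1]
finger_gap: 0.725
```

Run:
```python
from h import *
s=manip.sense(); print(s['tcp_pos'],s['t'],np.abs(s['qd']).max())
t=manip.snapshot('top'); c=manip.snapshot('scene')
a=cv2.resize(t[95:275,60:480],None,fx=1.8,fy=1.8,interpolation=cv2.INTER_CUBIC)
b=cv2.resize(c[140:360,80:460],(756,270+0),interpolation=cv2.INTER_CUBIC)
cv2.imwrite('pics/fin.png',np.vstack([a,b])[:600])
# bystanders: change vs. start
t0=cv2.imread('pics/top0.png'); c0=cv2.imread('pics/scene0.png')
for n,x,y,r in [('stool',t,t0,(slice(140,255),slice(60,160))),('orange',t,t0,(slice(246,263),slice(312,333))),('stool_s',c,c0,(slice(145,220),slice(350,470))),('brush_s',c,c0,(slice(262,320),slice(92,138))),('green_s',c,c0,(slice(228,252),slice(100,145)))]:
    print(n,np.abs(x[r].astype(int)-y[r]).mean().round(2))
```

```text
[ 0.42579566 -0.28291317  0.18391058] 31.725 0.09333702147571032
stool 9.27
orange 43.7
stool_s 4.22
brush_s 7.15
green_s 4.91
```

View pics/fin.png

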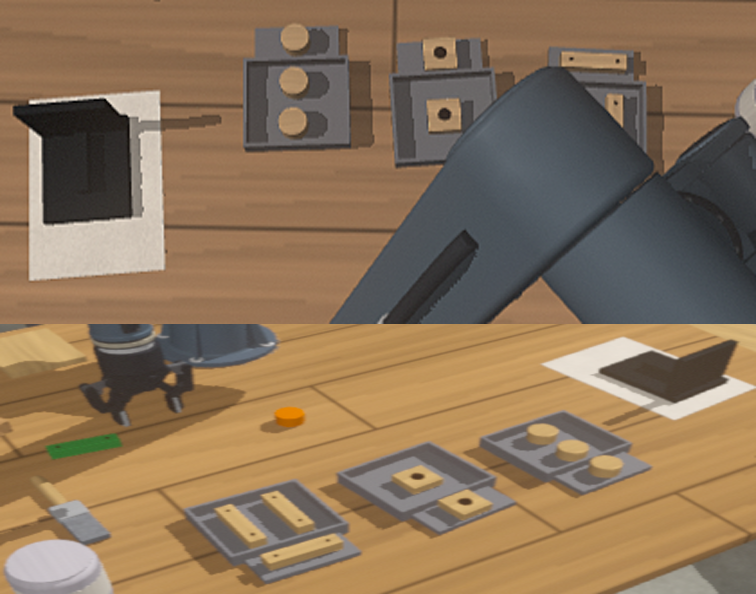

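Both cleats, both feet and the block lie flat in the matching trays, and the arm is clear of everything. I'll check the bystanders for any shift, then hand in.

Run:
```python
from h import *
c=manip.snapshot('scene'); t=manip.snapshot('top'); c0=cv2.imread('pics/scene0.png'); t0=cv2.imread('pics/top0.png')
g=lambda x:cv2.cvtColor(x,cv2.COLOR_BGR2GRAY).astype(np.float32)
for n,x,y,(a,b,d,e) in [('stool_t',t,t0,(140,255,60,160)),('stool_s',c,c0,(145,220,350,470)),('brush_s',c,c0,(258,322,88,142)),('green_s',c,c0,(225,255,95,150)),('orange_s',c,c0,(203,227,212,240))]:
    A,B=g(y)[a:b,d:e],g(x)[a:b,d:e]; print(n,np.round(cv2.phaseCorrelate(A,B,cv2.createHanningWindow((e-d,b-a),cv2.CV_32F)),2))
print(manip.sense()['t']); print(manip.sign_off())
```

```text
Traceback (most recent call last):
ValueError: setting an array element with a sequence. The requested array has an inhomogeneous shape after 1 dimensions. The detected shape was (2,) + inhomogeneous part.
```

Run:
```python
from h import *
c=manip.snapshot('scene'); t=manip.snapshot('top'); c0=cv2.imread('pics/scene0.png'); t0=cv2.imread('pics/top0.png')
g=lambda x:cv2.cvtColor(x,cv2.COLOR_BGR2GRAY).astype(np.float32)
for n,x,y,(a,b,d,e) in [('stool_t',t,t0,(140,255,60,160)),('stool_s',c,c0,(145,220,350,470)),('brush_s',c,c0,(258,322,88,142)),('green_s',c,c0,(225,255,95,150)),('orange_s',c,c0,(203,227,212,240))]:
    A,B=g(y)[a:b,d:e],g(x)[a:b,d:e]; s,r=cv2.phaseCorrelate(A,B,cv2.createHanningWindow((e-d,b-a),cv2.CV_32F)); print(n,np.round(s,2),round(r,2))
print(manip.sense()['t'])
```

```text
stool_t [0.03 0.01] 1.0
stool_s [0.02 0.47] 0.96
brush_s [-0.04  0.18] 0.69
green_s [0.12 0.39] 0.74
orange_s [-0.1   0.02] 1.0
32.025
```

```bash
python3 -c "
from station import manip
print(manip.sign_off())"
```

```text
the job is handed in; nothing more can be done
None
```

I sorted all five parts and handed the job in at about 32 s of the 131 s allowed. Both cleats are side by side in the tray with the cleat sample, both feet are in the tray with the round foot, and the block is in the tray with the drilled block.

**Final pictures:** The last scene view shows every part lying flat in its tray, none stacked or propped on a wall, with the gripper open and clear. The top view agrees for the feet and the block, but the arm hid most of the cleat tray in it.

**Bystanders:** The stool, brush, green cleat and orange disc all measured less than half a pixel of shift from the start. The brush and green cleat matches were weaker (0.69 and 0.74). The stool read 0.47 px in the scene view but 0.01 px in the top view, so I took the difference as changed shading. A cruder brightness comparison of the orange disc in the top view came out high (43.7), I think because the arm blocked part of that view.

**Things that went wrong:**
- My first move was refused, apparently because two rows had no yaw, and nothing moved.
- The gripper's tilt crept up over the run to about 5–6°. The parts were still set down flat, because the tilt changed little between each grasp and its release.

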